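Close the refilled hair-mask canister and push it back into its row

ROBOT

A 7-joint arm with a two-finger parallel gripper is mounted at the origin on the work surface. World frame = base frame: x ahead of the robot, y to its left, z up, the work surface at z = 0. Lengths are in m, angles in rad, forces in N, time in s.
With the tool pointing down it reaches from about 0.4 to 0.85 m from the base axis. Payload 10.4 kg.
Tool frame: the origin (TCP) lies on the centre line of the jaws, within the pads' length; the fingertips stand 17 mm ahead of it and the grasp point (between the pads) lies 2 mm behind it; z points along the fingers, y is the line along which they close (so a half turn about z gives the same grasp; the last joint's range is limited). The gripper opens to 85 mm and grips with 20 to 120 N. Pads are 22 mm wide; open, the fingers measure 114 mm over their backs; the gripper's body (76 mm by 85 mm) begins 54 mm behind the grasp point. The pads swing forward as they close: fully open they stand 13 mm farther back than shut.
Start: joints at [-1.228, 0.332, -0.065, 1.46, 0.022, 1.35, -0.088], TCP at [0.224, 0.584, 0.248] pointing down, gripper open.
Joint ranges: [-2.6, 2.6], [-0.5, 2.12], [-1.47, 1.34], [0.16, 2.42], [-1.27, 4.41], [0.06, 2.06], [-2.6, 2.6]. Speed limits (rad/s): [2.22, 2.22, 2.79, 2.79, 3.14, 3.14, 3.14].

INTERFACE

Orientations are given as a unit quaternion [x, y, z, w].
In Python, from workcell import sensors, imaging, order, spotter gives the robot as it stands. The module is installed in compiled form; this text tells all that it offers.
- The arm moves only by the shell command python3 -m inch 'ROWS' [FORCE]. ROWS is JSON, a list that holds one entry, the list of rows, each a list of 7 numbers: the shift along the tool's x, y, z in m, then the turn, a rotation vector about the tool's x, y, z in rad, then the closure, from -1 (fully open) to 1 (shut). In form: [[[x, y, z, ax, ay, az, hand], ...]]. A call has 1 to 10 rows; each row is the pose to reach, as a shift and turn from the pose commanded when the call began, along the tool's axes at that moment; what a row does not reach only later rows make up. A row lasts 1/10 s, in which the tool goes at most 50 mm and 8.59 degrees, less where a joint would pass 70% of its speed; a pose out of reach is approached as far as the arm can. A call with a gripper value outside its range is refused whole. The fingers move at their own pace and stop on an object; FORCE is the grip in N (left out, the last holds). Time passes only in rows, so rows that repeat a pose let the fingers close. It gives the time, the measured TCP pose, the force, the opening and the grip force at its end, in the units of the state.
- sensors.get_obs(): the state, without advancing time (a new reading comes with each control period).
- imaging.camera(name): name is "scene" or "top"; returns the picture (480x640x3 uint8, blue, green, red); there is no depth.
- imaging.calibration(name): a dict with "mtx" (3x3 intrinsics, pixels), "D" ([k1, k2, p1, p2, k3] as OpenCV has them; the pictures are not rectified), "R" (3x3) and "t" (3): a world point X has camera coordinates R X + t. Camera axes: x right, y down, z forward; pixel columns grow to the right and rows downward; lengths in m; the calibration is good to about 2 mm. A picture is of the moment at which its call begins. calibration takes no time and is no camera call.
- order.hand_in(): hands the job in; it is judged then, once.
Trained networks look in the newest picture that a camera, given by its name, has taken for a name from the list of things; names that differ only in an ending like _2 or _b are one class to them, and where a whole thing is asked for, a point or a joint stands for the part that bears it (a point fixed in the world has none). Each returns a list of dicts, best first, with "conf" (0 to 1); they miss things now and then, are a little off and sometimes report something else, mostly with a low value. They report only what shows in the picture. A call takes as long as a camera call. They do not tell look-alikes from the thing itself.
- spotter.look_for(label, camera): "pixel" ([column, row] in pixels, amid what is visible of it).
The state is a dict: "clock": time; "joint_pos": joint angles; "joint_velocities": joint speeds; "tau": joint torques, N m; "position": TCP position; "ee_rot": TCP orientation; "ft_force": force on the tool from outside, world axes, zero at the start; "torque": the same for the moment, N m; "grip_width": opening from 0.0 (shut) to 1.0 (fully open); "grasp_force": force on a finger pad.
Only numpy, scipy, OpenCV 4.12 (cv2) and the standard library are available. Lean on these libraries where they do the work, as an engineer would, in place of code of your own. Each camera call takes 0.05 s, during which the arm holds its last target. There are 200 camera calls.

TASK

The hair-mask canister standing open on the salon counter has its new refill pod inside: put its lid on over the pod and turn it clockwise to the stop so that it is locked. Then push the closed canister along the counter, without picking it up, into the gap between the two middle canisters of the row, nudging them apart, until it stands home against the organiser's back board. Leave every canister upright in the row, and leave the other things on the counter where they are.

Things in the scene. Friction and masses are not known exactly. Their poses are not given: they have to be found in the camera images.
- canister: the open canister: heavy caramel-brown jar, loose, 94 mm across, 0.65 kg (0.9 kg with pod and lid). Origin: centre of its underside, z up. The brown body ends in a flat shoulder 46 mm up; an aluminium neck 70 mm across rises from it to 64 mm. A round bead on the neck, 83 mm across, 56 to 62 mm up, is broken by two gaps 55 degrees wide, on the jar's +x and -x sides
- neck (a point): centre of the neck's top, 64 mm above the canister's underside; axes as the canister's. The lid's two lugs go down through the bead's two gaps; the lid then turns clockwise (seen from above) 65 degrees from mid-gap, lugs running under the bead, to a hard stop; the other way it stops after 15. It turns easily and stays where left; past the stop the whole jar turns along
- pod: the sealed white refill pod with aluminium foil top, standing loose inside the jar, 61 mm across, 58.5 mm high; its top is 66.5 mm above the counter. Origin: centre of its underside
- lid_bar (a point): middle of the wooden grip bar on the lid, x along the bar, z up; 40 mm above the lid's rim. The bar is 70 mm long, 16 mm thick, 22 mm high, and stands on the lid's flat top. To go on, the bar must lie along the canister's x axis, either way round, within about 10 degrees. Seated, this point is 86 mm above the counter (3 mm of play up, 2 mm sideways)
- lid_rim (a point): centre of the lid's open underside. The lid is a cream-white hollow cap, 94 mm across, 29 mm high without the bar, 0.1 kg, standing rim down on the counter; 87 mm bore, 25 mm deep. Just above the rim, under the two ends of the bar, two lugs reach 6 mm inwards, each 28 degrees wide. Seated, the rim rests on the jar's shoulder, 46 mm up; the closed canister is 97 mm high
- organiser: white counter organiser, fixed: back board 70 mm high, end cheeks 45 to 70 mm high, open in front and above, no floor. x points into it, square to the back board; y along the row. Origin: on the counter, half-way along the line the canisters stand on. The board's face is at x = +51 mm: a canister against it has its axis at x = +4 mm. Cheeks' inner faces: y = +266 and -266 mm
- jar1: closed canister at the +y end of the row, loose, 94 mm across, 75 mm high to the lid's flat top and 97 mm to the top of its bar, 0.35 kg. Origin: centre of its underside
- jar2: closed canister, same size, on the +y side of the gap; the gap between it and jar3 is 6 to 14 mm narrower than a canister. The glossy jars slide along one another more easily than on the counter
- jar3: closed canister, same size, on the -y side of the gap
- jar4: closed canister, same size, at the -y end of the row
- bowl: black tinting bowl, 110 mm across, 55 mm high, a bystander. Origin: centre of its underside
- tint_brush: flat tinting brush with black handle, 180 mm long, 13 mm high, lying on the counter, a bystander. Origin: under it, 18 mm from its middle towards the bristles; x towards the bristles
- hair_brush: wooden paddle hair brush, 215 mm long, 72 mm wide, 33 mm high, lying on the counter, a bystander. Origin: under its middle
- spray_bottle: grey water spray bottle with black trigger head, 70 mm across, 177 mm high, a bystander. Origin: centre of its underside
- shampoo: black shampoo bottle, 68 mm across, 190 mm high, a bystander. Origin: centre of its underside
- clipper: black hair clipper with steel blade, 145 mm long, 36 mm high, lying on the counter, a bystander. Origin: under its middle
Things that resemble listed ones, but are neither listed nor needed, are in the scene too. What is shaped like the jar1 but green is not meant.

How it is judged:
On the way:
1. the lid is seated on the canister over the pod and turned to the stop (z of lid_bar in the frame of canister below 0.0905 m and horizontal distance between lid_bar and canister below 0.006 m and angle between the x axis of lid_bar and the x axis of canister, either way round above 0.93 rad and z of pod in the frame of canister below 0.014 m), for 0.2 s.
At the end, for the whole second after the job is handed in: Lid on over the pod (4.5 mm of seated height, 6 mm of the axis), turned at least 53 of the 65 degrees. Canister between jar2 and jar3 (axes within 125 mm), within 14 mm of the back board; all five upright (3 degrees), the four others at most 20 mm before the row's line; canister at rest (all of step 1 and angle between each of canister, jar1, jar2, jar3, jar4's own z axis and vertical below 0.05 rad and x of canister in the frame of organiser above -0.01 m and horizontal distance between canister and jar2 below 0.125 m and horizontal distance between canister and jar3 below 0.125 m and x of each of jar1, jar2, jar3, jar4 in the frame of organiser above -0.02 m and linear speed of canister below 0.01 m/s); the robot touches nothing.
It fails at once if the canister is picked up: its underside more than 20 mm above the counter (height (world z) of canister above 0.02 m).
It fails at once if a canister is tipped by more than 20 degrees (angle between any of canister, jar1, jar2, jar3, jar4's own z axis and vertical above 0.35 rad).
It fails at once if a bystander is moved by more than 40 mm (distance of any of bowl, tint_brush, hair_brush, spray_bottle, shampoo, clipper from where it was at the start of the episode above 0.04 m).
It also fails if it takes over 72 s, if anything falls off the work surface, if the arm or the gripper's body presses on something with over 40 N, if the wrist force passes 120 N, or if a joint passes its speed limit or range.

## Working session

There is one attempt and no reset: what is moved stays moved. The work goes in short steps, Python scripts to look and compute and a shell command to move; the robot and the scene stay as the last step left them, time stands still between calls to the robot, and variables do not carry over. Pictures are saved under pics/ and viewed, at most 10 in all, crops included, and the job is handed in when it is done.

```bash
mkdir -p pics; cat > h.py <<'E'
import numpy as np, cv2
from scipy.spatial.transform import Rotation as Ro
from workcell import sensors, imaging, order, spotter
def ray(px,cam):
    c=imaging.calibration(cam); K=np.array(c["mtx"],float);D=np.array(c["D"],float);R=np.array(c["R"]);t=np.array(c["t"])
    u=cv2.undistortPoints(np.array(px,float).reshape(-1,1,2),K,D).reshape(-1,2)
    d=np.c_[u,np.ones(len(u))]@R; return -R.T@t,d
def at(px,cam,z):
    o,d=ray(px,cam); return (o+d*((z-o[2])/d[:,2])[:,None])[:,:2]
def proj(X,cam):
    c=imaging.calibration(cam); R=np.array(c["R"],float)
    return cv2.projectPoints(np.array(X,float).reshape(-1,1,3),cv2.Rodrigues(R)[0],np.array(c["t"],float),np.array(c["mtx"],float),np.array(c["D"],float))[0].reshape(-1,2)
E
python3 - <<'E'
from h import *
for c in("scene","top"):
    cv2.imwrite(f"pics/{c}0.png",imaging.camera(c)); o,d=ray([[320,240]],c); print(c,o,d)
for n in ["canister","lid_bar","pod","jar1","organiser","bowl","spray_bottle","shampoo","hair_brush","tint_brush","clipper"]:
    for c in("top","scene"):
        print(n,c,[(np.round(r["pixel"]).tolist(),round(r["conf"],2),np.round(at(r["pixel"],c,0.06)[0],3).tolist()) for r in spotter.look_for(n,c)])
s=sensors.get_obs();print({k:np.round(s[k],3) for k in("clock","position","ee_rot","grip_width","ft_force")})
E
```

```text
scene [1.23195979 0.18426989 1.26973762] [[-0.51351187 -0.11378453 -0.85058944]]
top [ 2.89686181e-01 -4.56756178e-04  1.09876722e+00] [[ 0.18127841 -0.02255614 -0.98325951]]
canister top [([315.0, 247.0], 0.91, [0.465, -0.011]), ([460.0, 267.0], 0.65, [0.409, -0.359])]
canister scene [([310.0, 246.0], 0.68, [0.524, 0.003])]
lid_bar top [([208.0, 240.0], 0.75, [0.488, 0.246])]
lid_bar scene [([412.0, 267.0], 0.58, [0.526, 0.26])]
pod top [([314.0, 236.0], 0.87, [0.491, -0.009])]
pod scene [([311.0, 234.0], 0.85, [0.49, -0.004])]
jar1 top [([270.0, 170.0], 0.97, [0.662, 0.095]), ([252.0, 291.0], 0.92, [0.363, 0.139]), ([228.0, 170.0], 0.84, [0.664, 0.202]), ([129.0, 174.0], 0.79, [0.657, 0.443]), ([341.0, 175.0], 0.74, [0.644, -0.08]), ([385.0, 184.0], 0.62, [0.62, -0.188]), ([200.0, 335.0], 0.62, [0.264, 0.259]), ([121.0, 326.0], 0.61, [0.287, 0.441])]
jar1 scene [([432.0, 187.0], 0.94, [0.271, 0.279]), ([229.0, 269.0], 0.85, [0.634, -0.177]), ([380.0, 323.0], 0.76, [0.691, 0.208]), ([482.0, 335.0], 0.75, [0.666, 0.44]), ([266.0, 284.0], 0.74, [0.652, -0.077]), ([336.0, 306.0], 0.72,
[... 654 characters left out ...]
6, [0.508, 0.357]), ([312.0, 249.0], 0.48, [0.46, -0.005])]
hair_brush scene [([230.0, 269.0], 0.73, [0.635, -0.175]), ([456.0, 278.0], 0.66, [0.534, 0.367])]
tint_brush top [([338.0, 281.0], 0.95, [0.38, -0.065])]
tint_brush scene [([297.0, 209.0], 0.55, [0.422, -0.057]), ([312.0, 231.0], 0.28, [0.481, -0.004])]
clipper top [([459.0, 269.0], 0.65, [0.403, -0.355])]
clipper scene [([181.0, 194.0], 0.83, [0.446, -0.37]), ([411.0, 268.0], 0.49, [0.531, 0.258]), ([310.0, 252.0], 0.33, [0.54, 0.006])]
{'clock': np.float64(1.2), 'position': array([0.224, 0.584, 0.248]), 'ee_rot': array([ 0.182,  0.983,  0.   , -0.   ]), 'grip_width': np.float64(1.001), 'ft_force': array([ 0.233, -0.515,  0.098])}
```

View pics/top0.png

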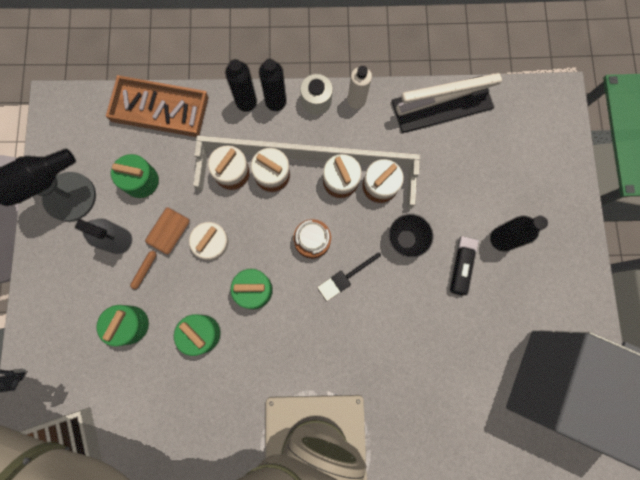

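View pics/scene0.png

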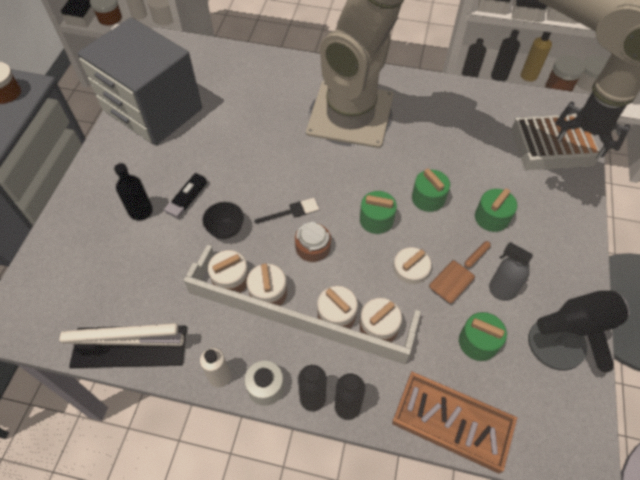

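Top view: the white lid with its wooden bar is at (208,240). The open caramel jar with the white pod is at (312,238). The row jars are at (228,166), (270,169), (343,174) and (384,180). The green look-alikes are at (131,175), (251,289), (196,335) and (120,326). For the lid, the possible confusions are those four green lids and the four row lids; I choose (208,240), the white one lying flat and alone. I'll check it and the jar in a metric crop.

```bash
cat >> h.py <<'E'
def ortho(img,cam,cx,cy,z,half=0.07,n=280):
    # rows: x decreasing downward; cols: y decreasing rightwards (as top picture)
    g=np.linspace(half,-half,n); X,Y=np.meshgrid(cx+g,cy+g,indexing='ij')
    p=proj(np.c_[X.ravel(),Y.ravel(),np.full(X.size,z)],cam).astype(np.float32).reshape(n,n,2)
    return cv2.remap(img,p[...,0],p[...,1],cv2.INTER_CUBIC)
def avg(cam,k=4): return np.mean([imaging.camera(cam).astype(np.float32) for _ in range(k)],0).astype(np.uint8)
E
python3 - <<'E'
from h import *
T=avg("top");S=avg("scene");np.savez("im.npz",T=T,S=S)
a=np.hstack([ortho(T,"top",.487,-.005,.06),ortho(S,"scene",.487,-.005,.06)])
b=np.hstack([ortho(T,"top",.49,.246,.029),ortho(S,"scene",.49,.246,.029)])
o=np.vstack([a,b])
for k in range(4):
    cv2.drawMarker(o,(140+280*(k%2),140+280*(k//2)),(0,0,255),0,8)
cv2.imwrite("pics/crop1.png",o)
E
```

```text
(no output)
```

View pics/crop1.png

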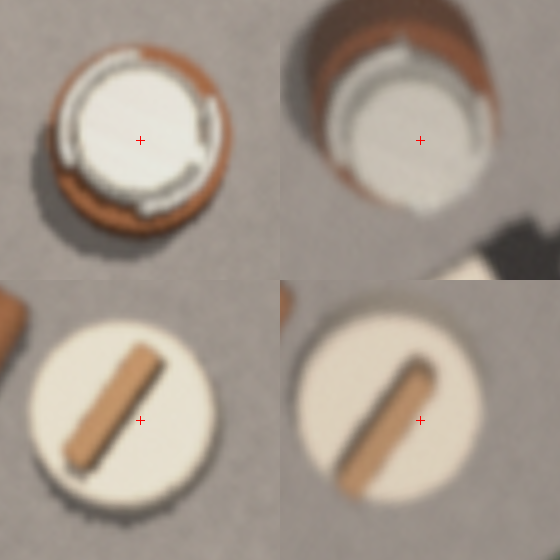

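```bash
cat >> h.py <<'E'
from scipy.optimize import minimize
def disc(img,cam,x,y,z,r=.047,sat=75,val=150):
    """white lid top: fit circle of radius r at height z"""
    h=.075;n=300;o=ortho(img,cam,x,y,z,h,n);hsv=cv2.cvtColor(o,cv2.COLOR_BGR2HSV)
    L=cv2.GaussianBlur(o,(3,3),0).astype(float); m=(L.min(2)>val)|wood(o)
    best=None;g=np.linspace(h,-h,n);X,Y=np.meshgrid(x+g,y+g,indexing='ij')
    f=lambda c:-np.mean(np.where(np.hypot(X-c[0],Y-c[1])<r,m,~m))
    q=minimize(f,[x,y],method="Nelder-Mead",options=dict(initial_simplex=[[x,y],[x+.012,y],[x,y+.012]],xatol=1e-4))
    return q.x,-q.fun
def wood(o):
    h=cv2.cvtColor(o,cv2.COLOR_BGR2HSV); return (h[...,0]>5)&(h[...,0]<22)&(h[...,1]>85)&(h[...,2]>90)
def bar(img,cam,x,y,z,h=.042,n=252):
    o=ortho(img,cam,x,y,z,h,n);m=wood(o).astype(np.uint8);g=np.linspace(h,-h,n)
    k,lab,st,ce=cv2.connectedComponentsWithStats(m);i=1+np.argmax(st[1:,4])
    r,c=np.nonzero(lab==i);P=np.c_[x+g[r],y+g[c]].astype(np.float32)
    (cx,cy),(a,b),_=cv2.minAreaRect(P*1000);d=np.linalg.svd(P-P.mean(0),full_matrices=False)[2][0]
    return np.array([cx,cy])/1000,np.degrees(np.arctan2(d[1],d[0]))%180,(a,b)
E
python3 - <<'E'
from h import *
z=np.load("im.npz");I={"top":z["T"],"scene":z["S"]}
for c in I:
    h=.06;n=360;o=ortho(I[c],c,.49,-.005,.059,h,n).astype(float);red=o[...,2]-o[...,0]
    rr=np.arange(.0365,.0415,.0007);th=np.radians(np.arange(0,360,3));R,TH=np.meshgrid(rr,th)
    def f(p):
        x=p[0]+R*np.cos(TH);y=p[1]+R*np.sin(TH)
        u=((.49+h-x)/(2*h)*(n-1)).astype(np.float32);v=((-.005+h-y)/(2*h)*(n-1)).astype(np.float32)
        s=cv2.remap(red.astype(np.float32),v,u,1)
        gap=np.abs((np.degrees(TH)-p[2]+90)%180-90)<27.5
        return s[~gap].mean()-s[gap].mean()
    best=min((f((x,y,a)),x,y,a) for x in np.arange(.478,.502,.002) for y in np.arange(-.018,.010,.002) for a in range(0,180,5))
    q=minimize(f,best[1:],method="Nelder-Mead",options=dict(initial_simplex=[np.add(best[1:],d) for d in ([0,0,0],[.002,0,0],[0,.002,0],[0,0,6])]))
    print(c,"canister",q.x,q.fun)
    p,s=disc(I[c],c,.497,.254,.029);print(c,"lid",p,s,bar(I[c],c,*p,.051))
    for x,y in((.66,.2),(.655,.095),(.64,-.08),(.625,-.18)):
        p,s=disc(I[c],c,x,y,.075);b=bar(I[c],c,*p,.097);print(c,"jar",p.round(4),round(s,3),b)
o=ortho(I["top"],"top",.65,.0,.07,.3,600)[150:400]
cv2.imwrite("pics/org.png",o)
E
```

```text
top canister [ 4.81976573e-01 -1.79040699e-02  1.53886302e+02] -40.51852035522461
top lid [0.49486362 0.25557407] 0.9311222222222222 (array([0.49170584, 0.25431818]), np.float32(145.36713), (15.891899108886719, 67.42638397216797))
top jar [0.6769 0.2022] 0.855 (array([0.67306573, 0.20056369]), np.float32(145.86092), (17.03705406188965, 68.98443603515625))
top jar [0.6692 0.0966] 0.851 (array([0.66546112, 0.09616608]), np.float32(55.21099), (68.5387191772461, 16.25938606262207))
top jar [ 0.6482 -0.0832] 0.836 (array([ 0.64529321, -0.08120927]), np.float32(21.544952), (69.32955169677734, 15.941226959228516))
top jar [ 0.6324 -0.1852] 0.812 (array([ 0.63023584, -0.18328128]), np.float32(134.14024), (14.016340255737305, 71.17942810058594))
scene canister [ 4.90505524e-01 -6.27383080e-03  1.40454759e+02] -22.24762535095215
scene lid [0.49543897 0.260815  ] 0.9383444444444444 (array([0.49839236, 0.26173645]), np.float32(145.92728), (15.283461570739746, 71.83041381835938))
scene jar [0.6786 0.2069] 0.895 (array([0.68101849, 0.20785524]), np.float32(145.58902), (14.962382316589355, 69.97637939453125))
scene jar [0.6707 0.1012] 0.904 (array([0.67346814, 0.10214737]), np.float32(55.21215), (68.63536071777344, 15.67672061920166))
scene jar [ 0.6508 -0.077 ] 0.843 (array([ 0.65272241, -0.0751703 ]), np.float32(22.81224), (71.1559066772461, 13.473990440368652))
scene jar [ 0.6352 -0.1812] 0.835 (array([ 0.63816724, -0.17769432]), np.float32(134.03589), (18.917724609375, 66.564453125))
```

View pics/org.png

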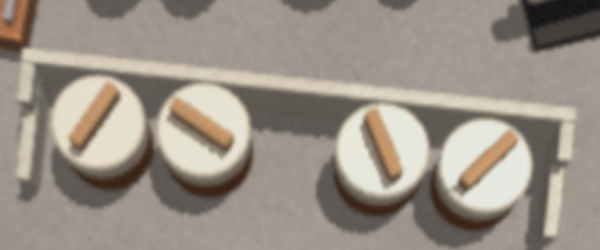

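The crop confirms the lid is plain white with its bar at about 145°, and the jar's bead gaps also lie at about 145°. In the organiser view, the row's gap sits between the jars at columns 203 and 382. Next I move above the lid.

```bash
python3 -m inch '[[[-0.37,-0.2075,0.04,0,0,0.236,-1],[-0.37,-0.2075,0.04,0,0,0.236,-1],[-0.37,-0.2075,0.04,0,0,0.236,-1],[-0.37,-0.2075,0.04,0,0,0.236,-1],[-0.37,-0.2075,0.04,0,0,0.236,-1],[-0.37,-0.2075,0.04,0,0,0.236,-1],[-0.37,-0.2075,0.04,0,0,0.236,-1],[-0.37,-0.2075,0.04,0,0,0.236,-1],[-0.37,-0.2075,0.1,0,0,0.236,-1],[-0.37,-0.2075,0.14,0,0,0.236,-1]]]' 40
```

```text
clock: 2.6
position: [0.4975, 0.2556, 0.1155]
ee_rot: [0.299, 0.954, 0.002, 0.002]
ft_force: [-0.2, 1.4, -1.7]
grip_width: 1.002
grasp_force: 0.0
```

```bash
python3 - <<'E'
from h import *
z=np.load("im.npz");I={"top":z["T"],"scene":z["S"]}
s=sensors.get_obs();print({k:np.round(s[k],3) for k in("clock","position","ee_rot","joint_pos")})
# pod disc (white, r 30.5, z .0665) and bead fit with tight annulus/centre bounds
for c in I:
    h=.06;n=360;x0,y0=.491,-.005;o=ortho(I[c],c,x0,y0,.0600,h,n).astype(np.float32)
    red=cv2.GaussianBlur(o[...,2]-o[...,0],(0,0),1)
    th=np.radians(np.arange(0,360,3))
    def samp(p,r,img):
        u=((x0+h-p[0]-r*np.cos(th))/(2*h)*(n-1)).astype(np.float32);v=((y0+h-p[1]-r*np.sin(th))/(2*h)*(n-1)).astype(np.float32)
        return cv2.remap(img,v.reshape(1,-1),u.reshape(1,-1),1)[0]
    def f(p):
        gap=np.abs((np.degrees(th)-p[2]+90)%180-90)<27.5
        i=sum(samp(p,r,red) for r in(.037,.038,.039,.040))/4; out=(samp(p,.0435,red)+samp(p,.0445,red))/2
        return 2*i[~gap].mean()-i[gap].mean()-np.minimum(out,60)[~gap].mean()
    best=min((f((x,y,a)),x,y,a) for x in np.arange(.482,.500,.001) for y in np.arange(-.015,.005,.001) for a in range(125,166,4))
    print(c,np.round(best,4))
    cols=cv2.GaussianBlur(o,(0,0),1)
    if c=="top":
        for r in(.034,.036,.038,.040,.042,.044,.046): print(r,samp(best[1:],r,red)[::5].astype(int))
E
```

```text
{'clock': np.float64(2.6), 'position': array([0.497, 0.256, 0.115]), 'ee_rot': array([0.299, 0.954, 0.002, 0.002]), 'joint_pos': array([-0.743,  0.299,  0.217,  1.808, -0.073,  1.038,  0.466])}
top [-6.82714e+01  4.90000e-01 -4.00000e-03  1.49000e+02]
0.034 [21 19 18 18 17 18 22 16 22 21 18 17 17 16 16 15 15 17 24 19 24 23 26 25]
0.036 [25 17 17 17 17 17 20 14 32 34 30 27 21 16 17 14 16 17 21 16 38 37 39 38]
0.038 [32 19 19 20 19 18 19 14 40 52 48 51 27 17 16 17 18 18 16 17 57 63 63 60]
0.04 [40 25 28 29 30 27 21 21 53 66 65 72 35 22 19 28 27 25 19 23 66 82 81 79]
0.042 [44 35 40 43 50 43 34 32 63 79 80 83 50 39 40 56 52 48 36 40 73 87 82 79]
0.044 [43 40 41 46 51 51 41 35 65 83 84 85 68 64 69 78 80 72 63 60 67 71 66 60]
0.046 [32 33 30 31 32 34 32 24 50 70 75 77 73 73 77 79 76 65 63 52 46 46 43 36]
scene [-3.21502e+01  4.97000e-01  1.00000e-03  1.41000e+02]
```

```bash
python3 -m inch '[[[0,0,0.03,0,0,0,-1],[0,0,0.05,0,0,0,-1],[0,0,0.064,0,0,0,-1],[0,0,0.064,0,0,0,-0.2],[0,0,0.064,0,0,0,0.3],[0,0,0.064,0,0,0,0.6],[0,0,0.064,0,0,0,1],[0,0,0.064,0,0,0,1],[0,0,0.064,0,0,0,1],[0,0,0.064,0,0,0,1]]]' 60
```

```text
clock: 3.6
position: [0.495, 0.2586, 0.052]
ee_rot: [0.296, 0.955, 0.001, 0.001]
ft_force: [-1.2, -0.6, 7.5]
grip_width: 0.173
grasp_force: 59.5
```

```bash
python3 -m inch '[[[0,0,-0.04,0,0,0,1],[0,0,-0.08,0,0,0,1],[-0.02,-0.03,-0.085,0,0,0,1],[-0.05,-0.07,-0.085,0,0,0,1],[-0.08,-0.11,-0.085,0,0,0,1],[-0.11,-0.16,-0.085,0,0,0,1],[-0.143,-0.217,-0.085,0,0,0,1],[-0.143,-0.217,-0.085,0,0,0,1],[-0.143,-0.217,-0.085,0,0,0,1],[-0.143,-0.217,-0.085,0,0,0,1]]]' 60 && python3 - <<'E'
from h import *
T=avg("top",3);S=avg("scene",3);np.savez("im2.npz",T=T,S=S)
a=[ortho(T,"top",.49,-.004,.06,.09,300),ortho(S,"scene",.49,-.004,.06,.09,300),ortho(T,"top",.49,-.004,.114,.09,300),ortho(S,"scene",.49,-.004,.114,.09,300)]
for i in a: cv2.drawMarker(i,(150,150),(0,0,255),0,8)
cv2.imwrite("pics/crop2.png",np.vstack([np.hstack(a[:2]),np.hstack(a[2:])]))
print(sensors.get_obs()["clock"])
E
```

```text
clock: 4.6
position: [0.4894, -0.0016, 0.1361]
ee_rot: [0.297, 0.955, 0.0, 0.0]
ft_force: [0.5, 0.2, -0.6]
grip_width: 0.166
grasp_force: 59.0
4.9
```

View pics/crop2.png

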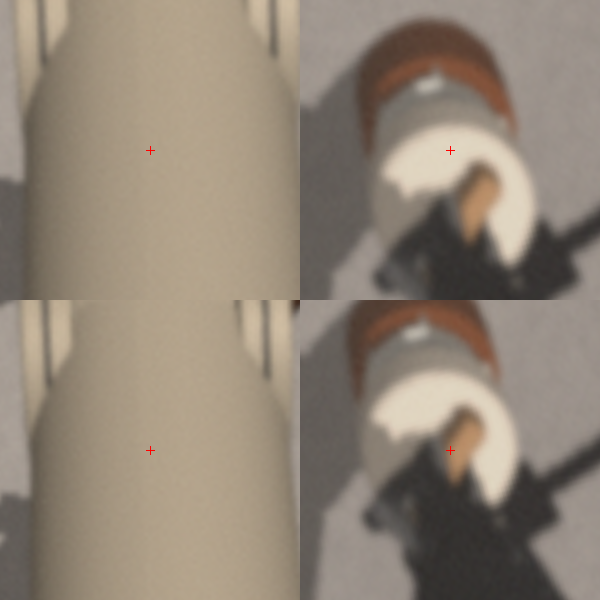

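The held lid hangs level in the scene view (panel centre about (450,440)), above and slightly in front of the neck; the arm hides the top camera's view. I'll fit silhouettes on the earlier images for exact relative positions.

```bash
cat >> h.py <<'E'
A=np.linspace(0,2*np.pi,60,endpoint=False)
def sil(p,cam,prof,up=4,win=None):
    X=np.vstack([np.c_[p[0]+r*np.cos(A),p[1]+r*np.sin(A),np.full(60,z)] for z,r in prof])
    return cv2.convexHull(((proj(X,cam)-win)*up).astype(np.float32))
def silfit(img,cam,p0,prof,maskf,up=6,half=45):
    c=proj([*p0,.03],cam)[0];win=np.floor(c)-half;x,y=win.astype(int)
    cr=cv2.resize(img[y:y+2*half,x:x+2*half],None,fx=up,fy=up,interpolation=cv2.INTER_CUBIC)
    m=maskf(cr).astype(np.uint8);k,lab,st,ce=cv2.connectedComponentsWithStats(m)
    q=((c-win)*up).astype(int);d=[np.hypot(*(ce[i]-q))-(st[i,4])**.5 for i in range(1,k)];i=1+int(np.argmin(d))
    pts=np.argwhere(lab==i)[:,::-1].astype(np.int32);H=cv2.convexHull(pts)
    M=np.zeros(m.shape,np.uint8);cv2.fillConvexPoly(M,H,1)
    off=(up-1)/2
    def f(p):
        B=np.zeros(m.shape,np.uint8);cv2.fillConvexPoly(B,np.round((sil(p,cam,prof,up,win)+off)*16).astype(np.int32),1,shift=4)
        return -(B&M).sum()/(B|M).sum()
    r=minimize(f,p0,method="Nelder-Mead",options=dict(initial_simplex=[np.add(p0,d) for d in([-.004,-.004],[.006,0],[0,.006])],xatol=5e-5,fatol=1e-5))
    return r.x.round(4),round(-r.fun,3)
def red(o): o=cv2.GaussianBlur(o,(0,0),2).astype(int); return (o[...,2]-o[...,0])>38
E
python3 - <<'E'
from h import *
z=np.load("im.npz");I={"top":z["T"],"scene":z["S"]}
whitef=lambda o:(o.min(2)>185)
def cream(o):
    o=cv2.GaussianBlur(o,(0,0),2).astype(int); return (o[...,1]>185)|((o[...,2]-o[...,0])>24)
for c in I:
    px=I[c]; 
    g=proj([[.44,.05,0],[.495,.255,.029],[.49,-.004,.066]],c).astype(int);print(c,[px[v,u] for u,v in g])
    print("can",silfit(px,c,[.492,-.002],[(0,.047),(.046,.047),(.062,.0415)],cream))
    print("lid",silfit(px,c,[.495,.257],[(0,.047),(.029,.047)],cream))
    for j in((.678,.205),(.67,.099),(.65,-.08),(.634,-.183)): print("jar",silfit(px,c,j,[(0,.047),(.075,.047)],cream))
E
```

```text
top [array([143, 152, 161], dtype=uint8), array([ 97, 135, 177], dtype=uint8), array([217, 227, 230], dtype=uint8)]
can (array([0.4162, 0.0614]), np.float64(-0.0))
lid (array([0.376 , 0.2385]), np.float64(-0.0))
jar (array([0.7525, 0.3185]), np.float64(-0.0))
jar (array([0.5538, 0.0611]), np.float64(-0.0))
jar (array([0.7245, 0.0335]), np.float64(-0.0))
jar (array([ 0.6763, -0.1003]), np.float64(-0.0))
scene [array([137, 144, 153], dtype=uint8), array([106, 140, 180], dtype=uint8), array([179, 191, 199], dtype=uint8)]
can (array([ 0.5554, -0.0777]), np.float64(-0.0))
lid (array([0.5584, 0.1813]), np.float64(-0.0))
jar (array([0.7649, 0.1608]), np.float64(-122917654448535.66))
jar (array([0.7567, 0.0571]), np.float64(-113164654947668.48))
jar (array([ 0.7655, -0.095 ]), np.float64(-0.0))
jar (array([ 0.7532, -0.2037]), np.float64(-0.0))h.py:50: RuntimeWarning: overflow encountered in scalar negative
  return -(B&M).sum()/(B|M).sum()
```

```bash
sed -i 's/return -(B&M).sum()\/(B|M).sum()/return -float((B\&M).sum())\/float((B|M).sum()+1)/' h.py
cat >> h.py <<'E'
def cream(o):
    o=cv2.GaussianBlur(o,(0,0),2).astype(int); return (o[...,1]>180)|((o[...,2]-o[...,0])>27)
E
python3 - <<'E'
from h import *
z=np.load("im.npz");I={"top":z["T"],"scene":z["S"]}
for c in I:
    px=I[c]
    print(c,"can",silfit(px,c,[.492,-.002],[(0,.047),(.046,.047),(.062,.0415)],cream))
    print("lid",silfit(px,c,[.495,.257],[(0,.047),(.029,.047)],cream))
    for j in((.678,.205),(.67,.099),(.65,-.08),(.634,-.183)): print("jar",silfit(px,c,j,[(0,.047),(.075,.047)],cream,half=30))
z=np.load("im2.npz");print("held",silfit(z["S"],"scene",[.489,0],[(.084,.047),(.113,.047)],cream))
E
```

```text
top can (array([ 0.4936, -0.0051]), np.float64(0.975))
lid (array([0.4953, 0.2571]), np.float64(0.896))
jar (array([0.6769, 0.2015]), np.float64(0.73))
jar (array([0.6679, 0.0957]), np.float64(0.74))
jar (array([ 0.6471, -0.0819]), np.float64(0.732))
jar (array([ 0.6327, -0.184 ]), np.float64(0.716))
scene can (array([ 0.4874, -0.0014]), np.float64(0.845))
lid (array([0.4824, 0.2631]), np.float64(0.833))
jar (array([0.6487, 0.208 ]), np.float64(0.758))
jar (array([0.6407, 0.0961]), np.float64(0.756))
jar (array([ 0.6451, -0.085 ]), np.float64(0.664))
jar (array([ 0.602 , -0.2017]), np.float64(0.714))
held (array([ 0.4754, -0.003 ]), np.float64(0.54))
```

```bash
cat >> h.py <<'E'
def over(img,cam,p,prof,up=7,half=28):
    c=proj([*p,.04],cam)[0];win=np.floor(c)-half;x,y=win.astype(int)
    cr=cv2.resize(img[y:y+2*half,x:x+2*half],None,fx=up,fy=up,interpolation=cv2.INTER_CUBIC)
    for z,r in prof:
        q=(proj(np.c_[p[0]+r*np.cos(A),p[1]+r*np.sin(A),np.full(60,z)],cam)-win)*up+(up-1)/2
        cv2.polylines(cr,[np.round(q*16).astype(np.int32)],True,(255,0,255),1,cv2.LINE_AA,4)
    return cr
E
python3 - <<'E'
from h import *
z=np.load("im.npz");T,S=z["T"],z["S"];S2=np.load("im2.npz")["S"]
C=[(0,.047),(.046,.047),(.059,.0415),(.064,.035)]
a=[over(T,"top",(.492,-.0045),C,7,20),over(S,"scene",(.492,.0005),C,7,20)]
b=[over(T,"top",(.495,.256),[(0,.047),(.029,.047)],7,20),over(S2,"scene",(.4894,.0005),[(.113,.047),(.084,.047)],7,20)]
cv2.imwrite("pics/ov1.png",np.vstack([np.hstack(a),np.hstack(b)]))
E
```

```text
(no output)
```

View pics/ov1.png

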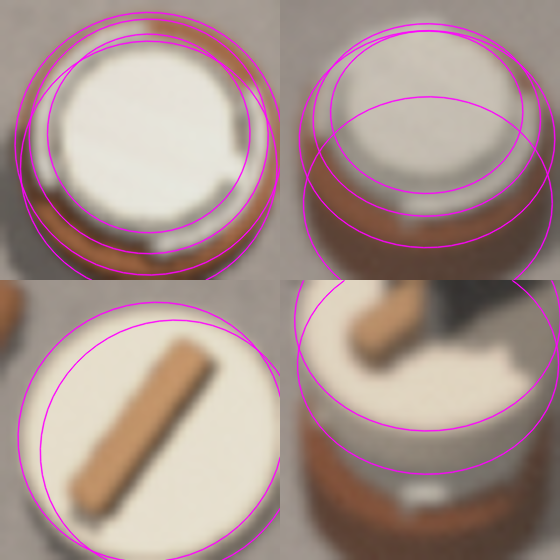

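The overlays match: bead circle in the top view, lid in both views. The lid must go about 2.6 mm further in +x, and y is right. I'll shift and lower it.

```bash
python3 -m inch '[[[-0.0021,0.0015,0,0,0,0,1],[-0.0021,0.0015,0.008,0,0,0,1],[-0.0021,0.0015,0.016,0,0,0,1],[-0.0021,0.0015,0.021,0,0,0,1],[-0.0021,0.0015,0.025,0,0,0,1],[-0.0021,0.0015,0.028,0,0,0,1]]]' 60
```

```text
clock: 5.5
position: [0.4918, -0.0017, 0.1074]
ee_rot: [0.296, 0.955, -0.0, -0.0]
ft_force: [0.0, 0.2, -0.5]
grip_width: 0.169
grasp_force: 59.0
```

```bash
python3 -m inch '[[[0,0,0.003,0,0,0,1],[0,0,0.006,0,0,0,1],[0,0,0.008,0,0,0,1],[0,0,0.009,0,0,0,1],[0,0,0.009,0,0,0,1]]]' 60
```

```text
clock: 6.0
position: [0.4919, -0.0016, 0.0989]
ee_rot: [0.296, 0.955, 0.0, -0.0]
ft_force: [-0.5, 0.6, -0.6]
grip_width: 0.17
grasp_force: 59.0
```

```bash
python3 -m inch '[[[0,0,0,0,0,0.1,1],[0,0,0,0,0,0.2,1],[0,0,0,0,0,0.3,1],[0,0,0,0,0,0.4,1],[0,0,0,0,0,0.5,1],[0,0,0,0,0,0.6,1],[0,0,0,0,0,0.7,1],[0,0,0,0,0,0.8,1],[0,0,0,0,0,0.9,1],[0,0,0,0,0,0.95,1]]]' 60; python3 -c "
from h import *;s=sensors.get_obs();print(np.round(s['torque'],3),np.round(s['joint_pos'],2))"
python3 -m inch '[[[0,0,0,0,0,0.05,1],[0,0,0,0,0,0.1,1],[0,0,0,0,0,0.15,1],[0,0,0,0,0,0.15,1]]]' 60; python3 -c "
from h import *;s=sensors.get_obs();print(np.round(s['torque'],3),np.round(s['joint_pos'],2))"
```

```text
clock: 7.0
position: [0.4921, -0.0015, 0.0991]
ee_rot: [0.702, 0.712, 0.0, 0.0]
ft_force: [0.3, -0.8, -1.1]
grip_width: 0.167
grasp_force: 58.9
[ 0.027 -0.007 -0.03 ] [-0.54  0.19  0.5   2.   -0.11  0.97  0.02]
clock: 7.4
position: [0.4923, -0.0016, 0.0992]
ee_rot: [0.752, 0.659, 0.0, 0.0]
ft_force: [0.5, -0.3, -2.1]
grip_width: 0.169
grasp_force: 58.9
[-0.05  -0.16  -0.003] [-0.56  0.2   0.51  2.   -0.12  0.97 -0.12]
```

```bash
python3 -m inch '[[[0,0,0,0,0,0.05,1],[0,0,0,0,0,0.1,1],[0,0,0,0,0,0.12,1]]]' 60; python3 -c "
from h import *;s=sensors.get_obs();print(np.round(s['torque'],3))"
python3 -m inch '[[[0,0,0,0,0,0.05,1],[0,0,0,0,0,0.1,1],[0,0,0,0,0,0.15,1]]]' 60; python3 - <<'E'
from h import *
s=sensors.get_obs();print(np.round(s['torque'],3))
S=avg("scene",3);T=avg("top",3);np.savez("im3.npz",S=S,T=T);o=over(S,"scene",(.492,0),[(.075,.047),(0,.047)],8,30)
cv2.imwrite("pics/lock.png",o)
E
```

```text
clock: 7.7
position: [0.4921, -0.0016, 0.0991]
ee_rot: [0.79, 0.613, 0.0, 0.0]
ft_force: [0.2, 0.1, 0.4]
grip_width: 0.172
grasp_force: 59.1
[ 0.028 -0.067  0.135]
clock: 8.0
position: [0.492, -0.0015, 0.0991]
ee_rot: [0.834, 0.552, 0.0, -0.0]
ft_force: [0.8, -0.8, 0.1]
grip_width: 0.17
grasp_force: 59.1
[0.    0.003 0.126]
```

View pics/lock.png

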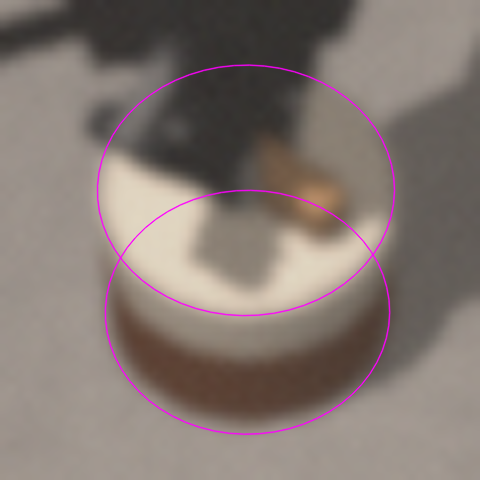

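The lid is seated and flush, and the torque rose to 0.13 N m at the stop, so it is locked. The scene crop shows the lid flush on the body (lid edge at rows 315–350). Now I slide the jar along the counter, still holding the bar, to just in front of the gap.

```bash
python3 -m inch '[[[0.006,0.011,0,0,0,0,1],[0.013,0.022,0,0,0,0,1],[0.019,0.033,0,0,0,0,1],[0.025,0.043,0,0,0,0,1],[0.032,0.054,0,0,0,0,1],[0.038,0.065,0,0,0,0,1],[0.044,0.075,0,0,0,0,1],[0.051,0.086,0,0,0,0,1],[0.057,0.097,0,0,0,0,1],[0.063,0.107,0,0,0,0,1]]]' 60; python3 - <<'E'
from h import *
T=avg("top",3);S=avg("scene",3);np.savez("im4.npz",T=T,S=S)
s=sensors.get_obs();print(np.round(s["position"],4))
a=over(T,"top",(.635,.008),[],8,36);b=over(S,"scene",(.63,.01),[],8,36)
b=cv2.resize(S[190:400,150:450],None,fx=2.6,fy=2.6,interpolation=2)
q=lambda p,z,dy:np.round(((proj(np.c_[p[0]+.047*np.cos(A),p[1]+dy+.047*np.sin(A),np.full(60,z)],"scene")-[150,190])*2.6+.8)*16).astype(np.int32)
for p in[(.678,.2045),(.670,.099),(.6495,-.080),(.634,-.183),s["position"][:2]]: cv2.polylines(b,[q(p,.075,.002)],True,(255,0,255),1,16,4)
cv2.imwrite("pics/pre.png",b)
E
```

```text
clock: 9.3
position: [0.615, 0.0146, 0.0984]
ee_rot: [0.834, 0.552, -0.001, -0.0]
ft_force: [-3.0, -0.9, -0.6]
grip_width: 0.171
grasp_force: 59.4
[0.6149 0.0144 0.099 ]
```

View pics/pre.png

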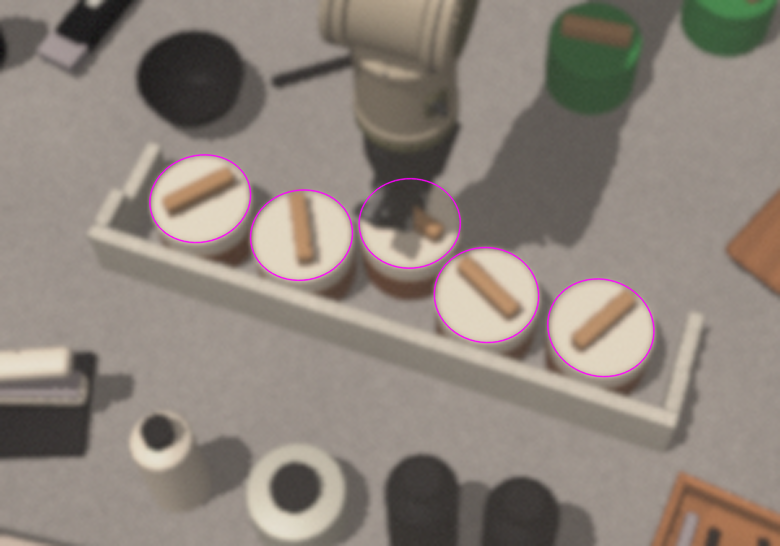

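Each fitted circle sits on its jar, and the canister at (410,225) in the picture is aligned in front of the gap. Pushing in.

```bash
python3 -m inch '[[[0.0015,0.005,0,0,0,0,1],[0.003,0.01,0,0,0,0,1],[0.0045,0.0145,0,0,0,0,1],[0.006,0.019,0,0,0,0,1],[0.007,0.0235,0,0,0,0,1],[0.0085,0.028,0,0,0,0,1],[0.01,0.033,0,0,0,0,1],[0.0115,0.038,0,0,0,0,1]]]' 60; python3 -m inch '[[[0.0006,0.002,0,0,0,0,1],[0.0012,0.004,0,0,0,0,1],[0.0017,0.0055,0,0,0,0,1]]]' 60
```

```text
clock: 10.4
position: [0.6549, 0.0103, 0.0988]
ee_rot: [0.834, 0.552, -0.0, -0.0]
ft_force: [-3.5, 0.5, -1.6]
grip_width: 0.172
grasp_force: 59.3
clock: 10.7
position: [0.6604, 0.0098, 0.0989]
ee_rot: [0.834, 0.552, -0.0, -0.0]
ft_force: [-4.6, -0.4, -1.8]
grip_width: 0.17
grasp_force: 59.3
```

```bash
python3 -m inch '[[[0.0003,0.001,0,0,0,0,1],[0.0006,0.002,0,0,0,0,1],[0.0009,0.003,0,0,0,0,1]]]' 60;  python3 -m inch '[[[0.0003,0.001,0,0,0,0,1],[0.0006,0.002,0,0,0,0,1]]]' 60;
```

```text
clock: 11.0
position: [0.6634, 0.0095, 0.099]
ee_rot: [0.834, 0.552, 0.0, -0.0]
ft_force: [-3.4, 1.0, -1.0]
grip_width: 0.169
grasp_force: 59.3
clock: 11.2
position: [0.6641, 0.0095, 0.0987]
ee_rot: [0.834, 0.552, -0.001, -0.001]
ft_force: [-12.7, 1.5, 4.3]
grip_width: 0.171
grasp_force: 60.0
```

The force jumped to 12.7 N at x = 0.664, exactly the predicted home position. I'll relax, release and rise.

```bash
python3 -m inch '[[[-0.0003,-0.0012,0,0,0,0,1],[-0.0003,-0.0012,0,0,0,0,0.5],[-0.0003,-0.0012,0,0,0,0,0.2],[-0.0003,-0.0012,0,0,0,0,0.1],[-0.0003,-0.0012,0,0,0,0,0.1],[-0.0003,-0.0012,-0.01,0,0,0,0.1],[-0.0003,-0.0012,-0.03,0,0,0,0.1],[-0.0003,-0.0012,-0.06,0,0,0,0.1],[-0.0003,-0.0012,-0.1,0,0,0,0.1]]]' 60; python3 -m inch '[[[0,-0.05,-0.04,0,0,0,0.1],[0,-0.1,-0.05,0,0,0,0.1],[0,-0.15,-0.05,0,0,0,0.1],[0,-0.2,-0.05,0,0,0,0.1],[0,-0.24,-0.05,0,0,0,0.1],[0,-0.24,-0.05,0,0,0,0.1]]]'; python3 - <<'E'
from h import *
T=avg("top",3);S=avg("scene",3);np.savez("im5.npz",T=T,S=S)
a=cv2.resize(T[120:230,180:440],None,fx=3,fy=3,interpolation=2)
b=cv2.resize(S[220:380,180:440],None,fx=2,fy=2,interpolation=2);b=cv2.copyMakeBorder(b,0,0,0,260,0)
cv2.imwrite("pics/fin.png",np.vstack([a,b])[:600])
P=[.664,.0095]
for c,I in(("top",T),("scene",S)):
    for j in((.678,.2045),(.67,.103),(.664,.0095),(.65,-.084),(.634,-.183)):
        try: print(c,disc(I,c,*j,.075)[0].round(4),bar(I,c,*j,.097)[:2])
        except Exception as e: print(c,j,e)
E
```

```text
clock: 12.1
position: [0.6635, 0.0094, 0.1994]
ee_rot: [0.834, 0.552, -0.001, -0.0]
ft_force: [1.0, -0.4, -0.2]
grip_width: 0.451
grasp_force: 0.0
clock: 12.7
position: [0.4392, 0.1054, 0.2498]
ee_rot: [0.832, 0.554, 0.001, -0.001]
ft_force: [0.1, 0.7, 0.0]
grip_width: 0.449
grasp_force: 0.0
top [0.7231 0.2328] (array([0.68687976, 0.19144037]), np.float32(136.61787))
top [0.6844 0.0848] (array([0.6686897 , 0.09948424]), np.float32(58.714783))
top [0.6628 0.006 ] (array([0.65841028, 0.00716064]), np.float32(66.66243))
top [ 0.6525 -0.0883] (array([ 0.64830566, -0.08629321]), np.float32(17.73845))
top [ 0.6328 -0.1855] (array([ 0.63021967, -0.18339557]), np.float32(134.1058))
scene [0.6785 0.2069] (array([0.68099792, 0.20788206]), np.float32(145.59663))
scene [0.6737 0.1046] (array([0.67688245, 0.10586155]), np.float32(59.025803))
scene [0.6635 0.0115] (array([0.66647028, 0.01264736]), np.float32(66.46317))
scene [ 0.6539 -0.0817] (array([ 0.65567249, -0.08043588]), np.float32(18.747818))
scene [ 0.6353 -0.1807] (array([ 0.63807782, -0.17761121]), np.float32(134.16841))
```

View pics/fin.png

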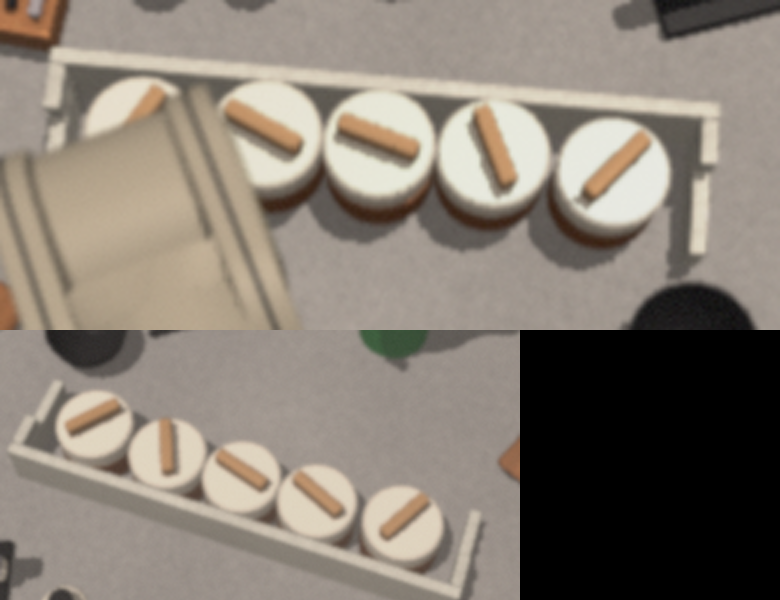

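All five stand upright in the row. The canister is against the board (top view at (380,150)) and its bar is still at 66.5°. To be sure the jar did not twist inside the lid on the way in, I'll regrip and turn to the stop once more.

```bash
python3 -m inch '[[[0,0.05,0,0,0,0,0.1],[0,0.1,0,0,0,0,0.1],[0,0.15,0,0,0,0,0.1],[0,0.2,0,0,0,0,0.1],[0,0.24,0.01,0,0,0,0.1],[0,0.24,0.05,0,0,0,0.1],[0,0.24,0.09,0,0,0,0.1],[0,0.24,0.13,0,0,0,0.1],[0,0.24,0.149,0,0,0,0.1],[0,0.24,0.149,0,0,0,0.1]]]' 40; python3 -m inch '[[[0,0,0,0,0,0,0.4],[0,0,0,0,0,0,0.7],[0,0,0,0,0,0,1],[0,0,0,0,0,0,1],[0,0,0,0,0,0,1]]]' 40; for i in 1; do python3 -c "
from h import *;s=sensors.get_obs();print(np.round(s['torque'],3))"; done
python3 -m inch '[[[0,0,0,0,0,0.02,1],[0,0,0,0,0,0.04,1],[0,0,0,0,0,0.06,1]]]' 40; python3 -c "
from h import *;s=sensors.get_obs();print(np.round(s['torque'],3))"
```

```text
clock: 14.0
position: [0.6627, 0.0084, 0.0958]
ee_rot: [0.834, 0.552, -0.003, -0.001]
ft_force: [-0.4, -0.4, -0.7]
grip_width: 0.453
grasp_force: 0.0
clock: 14.5
position: [0.6639, 0.0095, 0.1015]
ee_rot: [0.834, 0.552, -0.0, -0.001]
ft_force: [-6.8, 0.7, 2.7]
grip_width: 0.174
grasp_force: 40.6
[0.157 1.556 0.045]
clock: 14.8
position: [0.6639, 0.0102, 0.1016]
ee_rot: [0.85, 0.527, 0.0, -0.001]
ft_force: [-7.4, 2.8, 4.1]
grip_width: 0.177
grasp_force: 40.7
[0.572 1.619 0.331]
```

The torque rises at once to 0.33 N m, so the lid was still at the stop. Releasing and clearing away.

```bash
python3 -m inch '[[[0,0,0,0,0,0,0.5],[0,0,0,0,0,0,0.1],[0,0,0,0,0,0,0.1],[0,0,0,0,0,0,0.1],[0,0,-0.02,0,0,0,0.1],[0,0,-0.05,0,0,0,0.1],[0,0,-0.1,0,0,0,0.1],[0,0,-0.14,0,0,0,0.1],[0,-0.05,-0.15,0,0,0,0.1],[0,-0.1,-0.15,0,0,0,0.1]]]' 40; python3 -m inch '[[[0,-0.05,0,0,0,0,0.1],[0,-0.1,0,0,0,0,0.1],[0,-0.12,0,0,0,0,0.1],[0,-0.12,0,0,0,0,0.1]]]'; python3 - <<'E'
from h import *
S=avg("scene",3)
for j in((.678,.2045),(.67,.103),(.664,.0095),(.65,-.084),(.634,-.183)): print(disc(S,"scene",*j,.075)[0].round(4),bar(S,"scene",*j,.097)[:2])
P=np.load("im.npz")["S"].astype(int);d=np.abs(P-S).max(2)>60
for n in("bowl","hair_brush","tint_brush","clipper","spray_bottle","shampoo"):
    print(n,[np.round(r["pixel"]).tolist() for r in spotter.look_for(n,"scene")][:1])
E
```

```text
clock: 15.8
position: [0.5762, 0.0527, 0.2519]
ee_rot: [0.851, 0.526, 0.002, 0.001]
ft_force: [-0.3, 0.4, 0.7]
grip_width: 0.445
grasp_force: 0.0
clock: 16.2
position: [0.4661, 0.1087, 0.2504]
ee_rot: [0.849, 0.529, 0.001, -0.001]
ft_force: [0.8, -0.1, -0.1]
grip_width: 0.452
grasp_force: 0.0
[0.6785 0.2073] (array([0.68102246, 0.20790532]), np.float32(145.66347))
[0.674  0.1054] (array([0.67718353, 0.10646754]), np.float32(59.363686))
[0.6633 0.013 ] (array([0.66614801, 0.01346527]), np.float32(63.645958))
[ 0.654  -0.0819] (array([ 0.65583856, -0.0804315 ]), np.float32(18.789597))
[ 0.6353 -0.1807] (array([ 0.6379856 , -0.17764444]), np.float32(134.1847))
bowl [[224.0, 222.0]]
hair_brush [[456.0, 276.0]]
tint_brush [[301.0, 211.0]]
clipper [[182.0, 192.0]]
spray_bottle [[511.0, 274.0]]
shampoo []
```

All in place; handing in.

```bash
python3 -c "
from h import *;print(order.hand_in())"
```

```text
the job is handed in; nothing more can be done
None
```

The job is handed in at about 16 s on the robot's clock: the lid is locked at its stop, the canister stands home against the back board between jar2 and jar3, and all five are upright; I slid it along the counter by the lid's bar rather than pushing from behind, and no bystander showed movement, though the final check did not re-find the shampoo bottle.

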